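Slide the terminal cover off a lab interface unit

ROBOT

A 6-joint arm with a two-finger parallel gripper is mounted at the origin on the work surface. World frame = base frame: x ahead of the robot, y to its left, z up, the work surface at z = 0. Lengths are in mm, angles in rad, forces in N, time in s.
With the tool pointing down it reaches from about 350 to 875 mm from the base axis. Payload 4.2 kg.
Tool frame: the origin (TCP) lies at the very end of the fingers, on their centre line; the grasp point (between the pads) lies 19 mm behind it; z points along the fingers, y is the line along which they close (so a half turn about z gives the same grasp; the last joint's range is limited). The gripper opens to 85 mm and grips with 20 to 120 N. Pads are 22 mm wide; open, the fingers measure 114 mm over their backs; the gripper's body (76 mm by 85 mm) begins 54 mm behind the grasp point. The pads swing forward as they close: fully open they stand 13 mm farther back than shut.
Start: joints at [-1.089, 0.385, 0.008, 0, -1.194, -0.259], TCP at [138.119, -609.526, 231.312] pointing down, gripper open.
Joint ranges: [-3.14, 3.14], [-1.21, 2.06], [-1.07, 1.41], [-3.16, 2.05], [-2.99, -0.16], [-3.1, 3.1]. Speed limits (rad/s): [2.79, 2.79, 3.14, 3.14, 3.14, 3.14].

INTERFACE

Orientations are given as a unit quaternion [x, y, z, w].
In Python, from bench import arm, optics gives the robot as it stands. The module is installed in compiled form; this text tells all that it offers.
- The arm moves only by the tool step_arm, never from a script. Its argument "motion" is a list of rows, each an object with "dr": the turn, a rotation vector about the tool's x, y, z in units of 8 degrees (1.0 is 8 degrees), a list of three; "slide": the shift along the tool's x, y, z in mm, a list of three; "jaw": the finger opening in mm, from 0 to 85.4. A call has exactly 8 rows; each row is the pose to reach, as a shift and turn from the pose commanded when the call began, along the tool's axes at that moment; what a row does not reach only later rows make up. A row lasts 1/8 s, in which the tool goes at most 62.5 mm and 10.7 degrees, less where a joint would pass 70% of its speed; a pose out of reach is approached as far as the arm can. A call with a gripper value outside its range is refused whole. The fingers move at their own pace and stop on an object; the grip force is fixed at half the most. Time passes only in rows, so rows that repeat a pose let the fingers close, or fill a call up. It gives the time, the measured TCP pose, the force, the opening and the grip force at its end, in the units of the state.
- arm.read_state(): the state, without advancing time (a new reading comes with each control period).
- optics.get_image(name): name is "scene" or "top" or "wrist"; returns the picture (400x640x3 uint8, blue, green, red); there is no depth.
- optics.camera_info(name): a dict with "camera_matrix" (3x3 intrinsics, pixels), "view" (4x4, takes a point from world to camera coordinates); the wrist camera has in their place "T_tool_cam" (4x4, takes a point from camera to tool coordinates, whose origin is the TCP and whose axes are the flange's). Camera axes: x right, y up, looking along -z (the intrinsics and any distortion apply to the point x, -y, -z); pixel columns grow to the right and rows downward; lengths in mm; the calibration is good to about 2 mm. A picture is of the moment at which its call begins: read the wrist's pose just before it. camera_info takes no time and is no camera call.
- arm.job_done(): hands the job in; it is judged then, once.
The state is a dict: "clock": time; "joints": joint angles; "joint_vel": joint speeds; "joint_efforts": joint torques, N m; "position": TCP position; "ee_rot": TCP orientation; "contact_force": force on the tool from outside, world axes, zero at the start; "wrist_torque": the same for the moment, N m; "gripper_width": finger opening in mm; "grasp_force": force on a finger pad.
Only numpy, scipy, OpenCV 4.12 (cv2) and the standard library are available. Lean on these libraries where they do the work, as an engineer would, in place of code of your own. Each camera call takes 0.05 s, during which the arm holds its last target. There are 200 camera calls.

TASK

Open the terminal compartment of the interface unit that stands on the bench: press its snap tab in with the fingertips until the cover springs free, then push the cover with the fingers along its rails right off its seat, so that the whole terminal recess lies open and the cover rests flat on the plain top of the unit beyond the rails. Only press and push: do not lift or carry the cover or let it fall off the unit, and leave the screwdriver, the jar and the plug on the bench as they are.

Things in the scene. Friction and masses are not known exactly. Their poses are not given: they have to be found in the camera images.
- unit: Interface unit: flat light-grey casing fixed on the bench. Origin: on the bench under the centre of the cover's seat. x: along its length, the way the cover slides off; z up. Casing x = -120 to +210, y = -85 to +85 mm; plain flat top 55 mm above the bench, empty beyond x = +45. Two bosses with spring plungers, 10 mm above the top, at x = -78 to -60, y = +-37 to +-51 mm.
- recess (a point): Centre of the mouth of the terminal recess, level with the casing's top, under the cover at first; at (5, 0, 55) mm in the unit's frame. 70 mm long (unit x = -30 to +40), 100 mm wide, 22 mm deep, brass terminals inside.
- rail_end (a point): Middle between the far ends of the two guide rails, on the casing's top, where the seat ends: at (45, 0, 55) mm in the unit's frame. The rails, 10 mm high, run from unit x = -55 to +45 mm at y = +-55 to +-70 mm; their lips reach over the cover's side flanges, with 2 mm play.
- cover: Terminal cover: loose dark-grey plastic, 110 mm long (x), 120 mm wide over 5 mm high side flanges, about 90 g. Origin: centre of its underside, at first at (0, 0, 55) mm in the unit's frame, axes parallel. The hook of the tab holds it. Tab pressed: plungers push it 15 mm along the unit's x in about half a second, past the hook; it stays free when the tab is let go, and then slides at about 1 N.
- cover_face (a point): Middle of the upright near face of the cover's hood, the face to push: at (-40, 0, 15) mm in the cover's frame, facing its -x, 96 mm wide. The closed hood is 30 mm high and reaches from x = -40 to +55 mm of the cover. Before the face a ledge 9 mm high, with the window for the hook, reaches to x = -55 mm. After 100 mm of travel the cover is off its seat; from 155 mm on it overhangs the far end.
- cover_corner_l (a point): Lower near corner of the cover on its +y side: at (-55, +60, 0) mm in the cover's frame.
- cover_corner_r (a point): Lower near corner of the cover on its -y side: at (-55, -60, 0) mm in the cover's frame.
- tab_pad (a point): Centre of the top of the snap tab's ribbed thumb pad, 24 mm along the unit's x, 26 mm across; at (-80, 0, 63) mm in the unit's frame when not pressed, 8 mm above the casing. Its inner edge is 13 mm from the seated cover. Press straight down with about 7 to 9 N: it sinks 3.5 mm to free the cover, 5 mm to its stop, and springs back when let go.
- tab (a joint): Angle of the snap tab, a dark-grey spring tongue rooted at the casing's near end: 0 = up, hook in the cover's window; about 0.11 rad = hook clear of the cover; 0.17 rad = pressed to its stop.
- screwdriver: Bystander: a screwdriver with orange handle, 170 mm long, lying on the bench beside the unit (+y side). Leave it.
- jar: Bystander: a glass jar with white cap, 48 mm across, 62 mm high, on the bench beside the unit (-y side). Leave it.
- plug: Bystander: a plug-in terminal block, light-grey plastic, 56 x 18 x 20 mm, on the bench beside the unit (-y side). Leave it.
There are look-alikes about, which are no part of the job. There is more than one size of the cover; the job needs the middle-sized.

How it is judged (in metres and radians):
On the way, in this order (a step that is already met when the one before it is completed fails the run):
1. the fingers press the snap tab in (value of joint tab above 0.09 rad and contact force between the fingers and anything else above 0.5 N).
2. the cover has come free of the hook (x of cover in the frame of unit above 0.01 m), for 0.1 s.
3. the fingers push the cover along (x of cover in the frame of unit above 0.03 m and contact force between the fingers and cover above 0.2 N).
At the end, for the whole second after the job is handed in: Both near corners of the cover lie beyond the end of the rails (past 44 mm along the unit's x), so that the recess is open; the cover lies flat on the unit's top (underside within 4 mm of it, tilt under 0.05 rad) and at rest; the snap tab is up again (x of each of cover_corner_l, cover_corner_r in the frame of unit above 0.044 m and height (world z) of cover between 0.051 and 0.059 m and angle between cover's own z axis and vertical below 0.05 rad and linear speed of cover below 0.01 m/s and value of joint tab below 0.03 rad); the robot touches nothing.
It fails at once if the cover is lifted more than 12 mm off the unit (height (world z) of cover above 0.067 m).
It fails at once if the cover is tipped by more than 0.3 rad (angle between cover's own z axis and vertical above 0.3 rad).
It fails at once if the cover falls off the unit (height (world z) of cover below 0.043 m).
It fails at once if the screwdriver, the jar or the plug is moved more than 15 mm (distance of any of screwdriver, jar, plug from where it was at the start of the episode above 0.015 m).
It also fails if it takes over 38 s, if anything falls off the work surface, if the arm or the gripper's body presses on something with over 40 N, if the wrist force passes 120 N, or if a joint passes its speed limit or range.

## Working session

There is one attempt and no reset: what is moved stays moved. The work goes in short steps, Python scripts to look and compute and a tool call to move; the robot and the scene stay as the last step left them, time stands still between calls to the robot, and variables do not carry over. Pictures are saved under pics/ and viewed, at most 10 in all, crops included, and the job is handed in when it is done.

Besides the shell and the picture viewer there is one more tool, called after ">>>" by a JSON object that holds its "name" and its "arguments". step_arm: Moves the arm, as the interface text tells. Its arguments: {"type":"object","properties":{"motion":{"type":"array","items":{"type":"object","properties":{"dr":{"type":"array","items":{"type":"number"}},"slide":{"type":"array","items":{"type":"number"}},"jaw":{"type":"number"}}}}},"required":["motion"]}

```bash
mkdir -p pics
python3 - <<'E'
from bench import arm, optics
import cv2
s=arm.read_state(); print(s)
for n in("scene","top"):
    cv2.imwrite(f"pics/{n}0.png",optics.get_image(n)); i=optics.camera_info(n); print(n,i)
print(optics.camera_info("wrist"))
E
```

```text
{'clock': 0.0, 'joints': array([-1.08935894e+00,  3.85577834e-01,  6.64820280e-03, -5.19574058e-04,
       -1.19398665e+00, -2.58595403e-01]), 'joint_vel': array([-0.00053331,  0.001826  ,  0.00069933, -0.000492  ,  0.00069895,
        0.00118477]), 'joint_efforts': array([-1.04955365e-03, -3.92288411e+01,  1.88392407e+01,  4.18589830e+00,
       -4.67541555e-03, -7.74597623e-06]), 'position': array([ 138.02445428, -608.98213678,  230.21443397]), 'ee_rot': array([-1.11095274e-01,  9.93809166e-01,  1.07555679e-03, -1.58201467e-04]), 'contact_force': array([0.22723783, 0.19924847, 0.60657446]), 'wrist_torque': array([-0.04175126, -0.01170414, -0.02069853]), 'grasp_force': 0.0, 'gripper_width': 85.44699963491873}
scene {'camera_matrix': array([[488.86723294,   0.        , 324.94011059],
       [  0.        , 488.86723294, 194.46170922],
       [  0.        ,   0.        ,   1.        ]]), 'view': array([[-9.43467558e-02,  9.95524560e-01, -5.43499762e-03,
         5.20789121e+01],
       [-5.22149538e-01, -4.48349213e-02,  8.51674639e-01,
         2.21739289e+02],
       [ 8.47619343e-01
[... 504 characters left out ...]
       [-1.85483450e-01,  1.46745411e-02,  9.82537810e-01,
        -1.01537545e+03],
       [ 0.00000000e+00,  0.00000000e+00,  0.00000000e+00,
         1.00000000e+00]])}
{'camera_matrix': array([[358.0139053 ,   0.        , 316.82867944],
       [  0.        , 358.0139053 , 194.7751847 ],
       [  0.        ,   0.        ,   1.        ]]), 'T_tool_cam': array([[-1.36146525e-03,  9.53496404e-01,  3.01401318e-01,
         7.73927154e+01],
       [ 9.99998587e-01,  1.59542581e-03, -5.30088750e-04,
         2.31496340e-01],
       [-9.86301158e-04,  3.01400170e-01, -9.53497228e-01,
        -1.43207029e+02],
       [ 0.00000000e+00,  0.00000000e+00,  0.00000000e+00,
         1.00000000e+00]])}
```

View pics/top0.png

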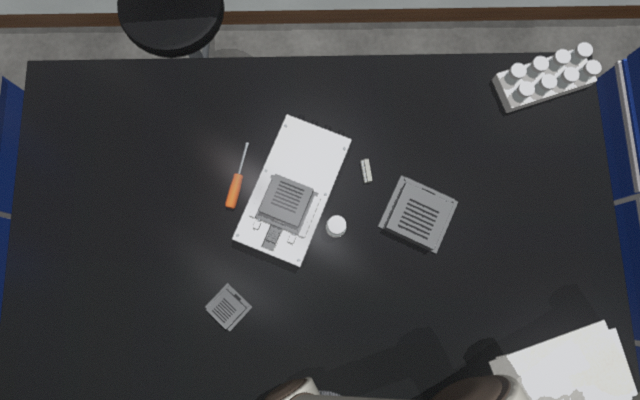

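View pics/scene0.png

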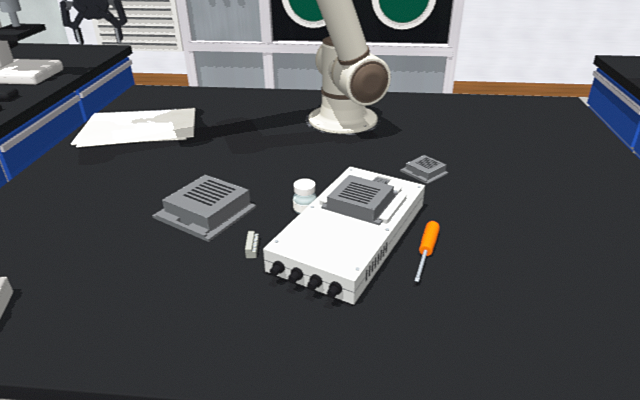

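Candidates for the cover in the top picture are the one seated in the unit (287,202), a large loose one (418,213) and a small loose one (228,307). I choose the seated one, since it is mid-sized and sits between the rails. Next is a close crop to check it.

Run:
```python
import cv2
a=cv2.imread("pics/top0.png")[110:275,225:360]
cv2.imwrite("pics/crop.png",cv2.resize(a,None,fx=3.6,fy=3.6,interpolation=cv2.INTER_CUBIC))
```

```text
(no output)
```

View pics/crop.png

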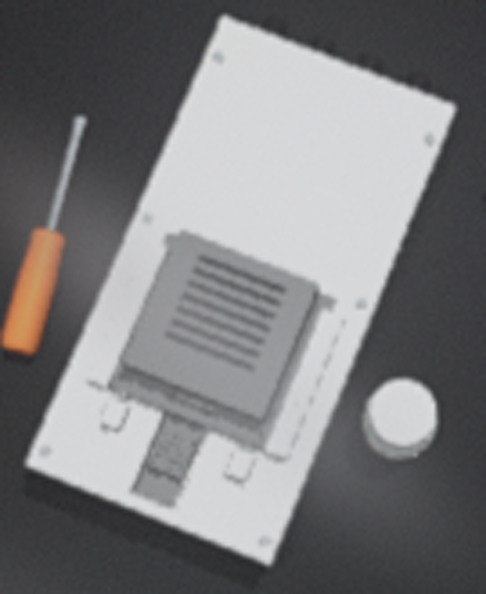

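The crop shows the dark-grey seated cover between the rails, with the tab at crop (170,455) and the two bosses at (115,413) and (238,465). The casing's top corners are at (222,15), (456,104), (272,566) and (27,466).

```bash
cat > h.py <<'E'
import numpy as np
from scipy.spatial.transform import Rotation as R
from scipy.optimize import least_squares
from bench import arm, optics
def proj(P,info,V=None):
    V=info["view"] if V is None else V
    c=np.c_[P,np.ones(len(P))]@V.T; K=info["camera_matrix"]
    d=np.c_[c[:,0],-c[:,1],-c[:,2]]@K.T
    return d[:,:2]/d[:,2:]
def U(p,q):
    c,s=np.cos(p[2]),np.sin(p[2]); q=np.atleast_2d(q)
    return np.c_[p[0]+c*q[:,0]-s*q[:,1],p[1]+s*q[:,0]+c*q[:,1],q[:,2]]
def wview(st,info):
    T=np.eye(4);T[:3,:3]=R.from_quat(st["ee_rot"]).as_matrix();T[:3,3]=st["position"]
    return np.linalg.inv(T@info["T_tool_cam"])
E
python3 - <<'E'
from h import *
px=np.array([[222,15],[456,104],[272,566],[27,466]])/3.6+[225,110]
Q=np.array([[210,85,55],[210,-85,55],[-120,-85,55],[-120,85,55]])
i=optics.camera_info("top")
r=least_squares(lambda p:(proj(U(p,Q),i)-px).ravel(),[500,0,-.4])
print(r.x,r.fun)
p=r.x
print(U(p,[[-80,0,63],[-40,0,70],[100,0,55]]), (proj(U(p,[[-80,0,63],[-40,0,85],[-69,44,65]]),i)-[225,110])*3.6)
s=arm.read_state(); print(R.from_quat(s["ee_rot"]).as_matrix())
sc=optics.camera_info("scene"); print(proj(U(p,Q),sc))
E
```

```text
[ 5.32706333e+02  6.95261157e+01 -4.01460571e-01] [ 0.02780655  0.50053239 -0.2254335   0.387165    0.00162115 -0.67578856
  0.18430483 -0.10430306]
[[459.06703346 100.78717184  63.        ]
 [495.886683    85.15664377  70.        ]
 [624.75545638  30.44979551  55.        ]] [[172.18329381 455.27724425]
 [193.54322653 392.75941531]
 [115.31800923 413.93444169]]
[[-9.75324809e-01 -2.20774207e-01 -5.17143744e-04]
 [-2.20774797e-01  9.75322955e-01  1.90318616e-03]
 [ 8.42077489e-05  1.97039699e-03 -9.99998055e-01]]
[[354.45633633 279.19075763]
 [263.26447312 247.31992486]
 [349.17580081 165.36094405]
 [423.84518729 183.70478791]]
```

>>> {"name": "step_arm", "arguments": {"motion": [{"dr": [0, 0, 0.6], "slide": [-48, 35, 4], "jaw": 0}, {"dr": [0, 0, 1.2], "slide": [-96, 70, 8], "jaw": 0}, {"dr": [0, 0, 1.8], "slide": [-144, 105, 12], "jaw": 0}, {"dr": [0, 0, 2.4], "slide": [-192, 140, 16], "jaw": 0}, {"dr": [0, 0, 3.0], "slide": [-240, 175, 20], "jaw": 0}, {"dr": [0, 0, 3.6], "slide": [-288, 210, 24], "jaw": 0}, {"dr": [0, 0, 4.2], "slide": [-336, 246, 28], "jaw": 0}, {"dr": [0, 0, 4.47], "slide": [-383, 281, 30], "jaw": 0}]}}

```text
clock: 1.1
position: [450.3, -249.0, 200.9]
ee_rot: [0.2, 0.98, 0.0, -0.0]
contact_force: [1.1, -0.7, -0.6]
gripper_width: 0.4
grasp_force: 0.0
```

```bash
cat >> h.py <<'E'
P=np.array([532.71,69.53,-0.40146])
def goal(u,p=P):
    """tool-axis slide to unit-frame point u, and dr for tool x along unit -x, pointing down"""
    s=arm.read_state(); M=R.from_quat(s["ee_rot"]).as_matrix()
    c,q=np.cos(p[2]),np.sin(p[2]); D=np.array([[-c,-q,0],[-q,c,0],[0,0,-1]]).T
    D=np.column_stack([[-c,-q,0],[-q,c,0],[0,0,-1]])
    d=R.from_matrix(M.T@D).as_rotvec(degrees=True)/8
    w=s["position"]-[p[0],p[1],0]
    print("t",s["clock"],"F",s["contact_force"].round(1),"jaw",s["gripper_width"],"unitpos",np.round([c*w[0]+q*w[1],-q*w[0]+c*w[1],w[2]],1))
    print("slide",(M.T@(U(p,u)[0]-s["position"])).round(1),"dr",d.round(3))
E
python3 -c "
from h import *; goal([-80,0,150])"
```

```text
t 1.1 F [ 1.1 -0.7 -0.6] jaw 0.368922424965552 unitpos [  48.6 -325.4  200.9]
slide [128.9 325.2  51. ] dr [-0.    -0.005 -0.008]
```

>>> {"name": "step_arm", "arguments": {"motion": [{"dr": [0, 0, 0], "slide": [22, 54, 6], "jaw": 0}, {"dr": [0, 0, 0], "slide": [44, 108, 12], "jaw": 0}, {"dr": [0, 0, 0], "slide": [66, 163, 20], "jaw": 0}, {"dr": [0, 0, 0], "slide": [88, 217, 28], "jaw": 0}, {"dr": [0, 0, 0], "slide": [110, 271, 38], "jaw": 0}, {"dr": [0, 0, 0], "slide": [129, 325, 51], "jaw": 0}, {"dr": [0, 0, 0], "slide": [129, 325, 51], "jaw": 0}, {"dr": [0, 0, 0], "slide": [129, 325, 51], "jaw": 0}]}}

```text
clock: 2.1
position: [457.4, 98.6, 150.0]
ee_rot: [0.199, 0.98, -0.0, -0.0]
contact_force: [0.0, 0.0, -0.1]
gripper_width: 0.4
grasp_force: 0.0
```

Run:
```python
from h import *; import cv2
goal([-80,0,75])
s=arm.read_state(); a=optics.get_image("wrist"); i=optics.camera_info("wrist")
q=proj(U(P,[[-80,0,63],[-92,13,63],[-92,-13,63],[-68,13,63],[-68,-13,63],[-69,44,65],[-69,-44,65],[-120,85,55],[-120,-85,55],[-40,48,85],[-40,-48,85]]),i,wview(s,i))
print(q.round())
for x,y in q.round().astype(int): cv2.circle(a,(int(x),int(y)),2,(0,0,255),-1)
cv2.imwrite("pics/w1.png",a)
```

```text
t 2.1 F [ 0.   0.  -0.1] jaw 0.37408352218028834 unitpos [-80.7  -2.7 150. ]
slide [-0.8  2.7 75. ] dr [-0.007 -0.005  0.005]
[[321. 203.]
 [340. 186.]
 [301. 186.]
 [340. 219.]
 [302. 219.]
 [385. 219.]
 [256. 219.]
 [448. 142.]
 [193. 142.]
 [394. 271.]
 [248. 271.]]
```

View pics/w1.png

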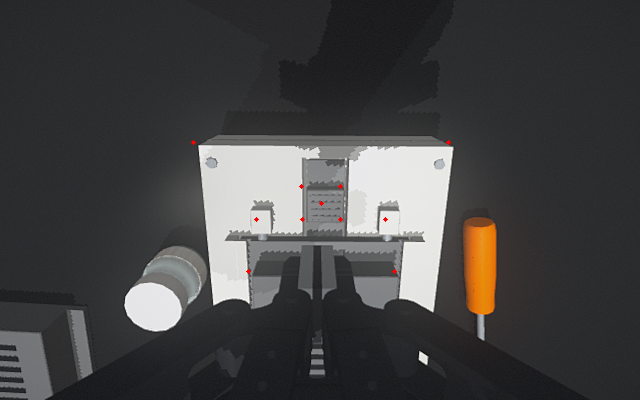

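The wrist picture shows the tab pad at (326,204), the bosses at (261,222) and (389,222), and the casing's near corners at (199,147) and (453,147). That is about 3 mm further +y than predicted. I'll split the difference and descend.

>>> {"name": "step_arm", "arguments": {"motion": [{"dr": [0, 0, 0], "slide": [-1, 2, 30], "jaw": 0}, {"dr": [0, 0, 0], "slide": [-1, 5, 60], "jaw": 0}, {"dr": [0, 0, 0], "slide": [-1, 5, 78], "jaw": 0}, {"dr": [0, 0, 0], "slide": [-1, 5, 84], "jaw": 0}, {"dr": [0, 0, 0], "slide": [-1, 5, 86.5], "jaw": 0}, {"dr": [0, 0, 0], "slide": [-1, 5, 88.5], "jaw": 0}, {"dr": [0, 0, 0], "slide": [-1, 5, 90], "jaw": 0}, {"dr": [0, 0, 0], "slide": [-1, 5, 91], "jaw": 0}]}}

```text
clock: 3.15
position: [461.9, 102.7, 61.2]
ee_rot: [0.199, 0.98, 0.0, 0.001]
contact_force: [1.6, -4.2, 10.1]
gripper_width: 0.3
grasp_force: 4.8
```

```bash
python3 -c "
from h import *; goal([-79,2,58])"
```

```text
t 3.15 F [ 1.6 -4.2 10.1] jaw 0.25626171684454846 unitpos [-78.2   2.8  61.2]
slide [ 0.8 -0.8  3.2] dr [0.007 0.018 0.01 ]
```

>>> {"name": "step_arm", "arguments": {"motion": [{"dr": [0, 0, 0], "slide": [0, 0, 1], "jaw": 0}, {"dr": [0, 0, 0], "slide": [0, 0, 2], "jaw": 0}, {"dr": [0, 0, 0], "slide": [0, 0, 2], "jaw": 0}, {"dr": [0, 0, 0], "slide": [0, 0, 2], "jaw": 0}, {"dr": [0, 0, 0], "slide": [0, 0, 2], "jaw": 0}, {"dr": [0, 0, 0], "slide": [0, 0, 2], "jaw": 0}, {"dr": [0, 0, 0], "slide": [0, 0, 2], "jaw": 0}, {"dr": [0, 0, 0], "slide": [0, 0, 2], "jaw": 0}]}}

```text
clock: 4.15
position: [462.3, 102.5, 59.6]
ee_rot: [0.199, 0.98, 0.0, 0.002]
contact_force: [1.7, -6.2, 10.0]
gripper_width: -0.2
grasp_force: 5.0
```

Run:
```python
from h import *; import cv2
goal([-79,2,58])
a=optics.get_image("top"); b=cv2.imread("pics/top0.png")
o=[cv2.resize(v[150:275,225:335],None,fx=3.5,fy=3.5,interpolation=2) for v in(b,a)]
cv2.imwrite("pics/t1.png",np.hstack(o))
```

```text
t 4.15 F [ 1.7 -6.2 10. ] jaw -0.1595318797825443 unitpos [-77.7   2.9  59.6]
slide [ 1.3 -0.9  1.6] dr [0.01  0.025 0.012]
```

View pics/t1.png

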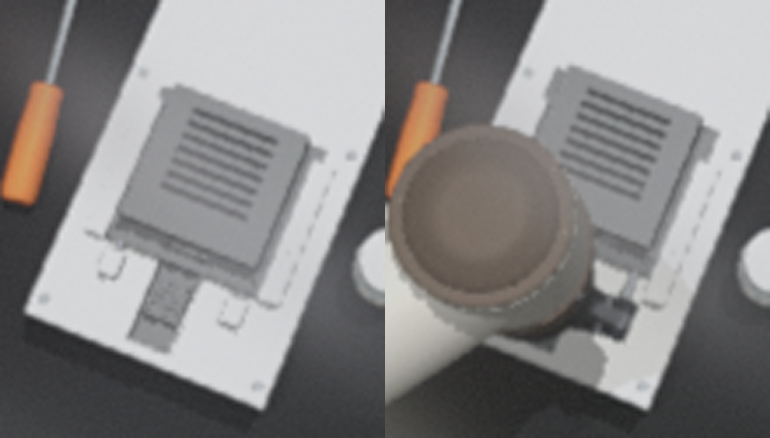

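The cover has sprung about 15 mm forward. I'll lift, let the tab up, and open the fingers for a wide push.

>>> {"name": "step_arm", "arguments": {"motion": [{"dr": [0, 0, 0], "slide": [0, 0, -8], "jaw": 0}, {"dr": [0, 0, 0], "slide": [0, 0, -20], "jaw": 0}, {"dr": [0, 0, 0], "slide": [0, 0, -35], "jaw": 20}, {"dr": [0, 0, 0], "slide": [-15, -1, -40], "jaw": 50}, {"dr": [0, 0, 0], "slide": [-36, -1, -40], "jaw": 50}, {"dr": [0, 0, 0], "slide": [-36, -1, -40], "jaw": 50}, {"dr": [0, 0, 0], "slide": [-36, -1, -40], "jaw": 50}, {"dr": [0, 0, 0], "slide": [-36, -1, -40], "jaw": 50}]}}

```text
clock: 5.2
position: [492.9, 87.9, 97.1]
ee_rot: [0.199, 0.98, -0.0, -0.0]
contact_force: [0.5, 0.0, 0.2]
gripper_width: 50.1
grasp_force: 0.0
```

Run:
```python
from h import *; import cv2
goal([-43,1.5,69])
cv2.imwrite("pics/w2.png",optics.get_image("wrist"))
```

```text
t 5.2 F [0.5 0.  0.2] jaw 50.0856652502854 unitpos [-43.9   1.3  97.1]
slide [-0.9  0.2 28.1] dr [-0.004 -0.005  0.003]
```

View pics/w2.png

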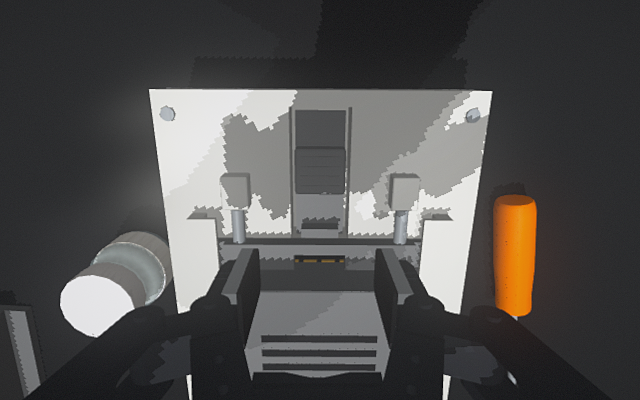

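The wrist view shows the cover free, with the ledge and its window at (320,259). The tab is up at (320,170) and the bosses are at (235,190) and (404,190). The fingertips are centred just before the hood face. I'll back off 3 mm and lower.

>>> {"name": "step_arm", "arguments": {"motion": [{"dr": [0, 0, 0], "slide": [3, 1, 6], "jaw": 50}, {"dr": [0, 0, 0], "slide": [3, 1, 14], "jaw": 50}, {"dr": [0, 0, 0], "slide": [3, 1, 20], "jaw": 50}, {"dr": [0, 0, 0], "slide": [3, 1, 24], "jaw": 50}, {"dr": [0, 0, 0], "slide": [3, 1, 26], "jaw": 50}, {"dr": [0, 0, 0], "slide": [3, 1, 27], "jaw": 50}, {"dr": [0, 0, 0], "slide": [3, 1, 27], "jaw": 50}, {"dr": [0, 0, 0], "slide": [3, 1, 27], "jaw": 50}]}}

```text
clock: 6.25
position: [491.1, 90.1, 70.5]
ee_rot: [0.199, 0.98, 0.0, 0.0]
contact_force: [-0.7, 0.1, 0.2]
gripper_width: 49.8
grasp_force: 0.0
```

```bash
python3 -c "
from h import *; goal([0,2,70])"
```

```text
t 6.25 F [-0.7  0.1  0.2] jaw 49.847067210236474 unitpos [-46.3   2.7  70.5]
slide [-46.3  -0.7   0.5] dr [0.002 0.002 0.001]
```

>>> {"name": "step_arm", "arguments": {"motion": [{"dr": [0, 0, 0], "slide": [-5, -1, 0], "jaw": 50}, {"dr": [0, 0, 0], "slide": [-10, -1, 0], "jaw": 50}, {"dr": [0, 0, 0], "slide": [-16, -1, 0], "jaw": 50}, {"dr": [0, 0, 0], "slide": [-23, -1, 0], "jaw": 50}, {"dr": [0, 0, 0], "slide": [-31, -1, 0], "jaw": 50}, {"dr": [0, 0, 0], "slide": [-39, -1, 0], "jaw": 50}, {"dr": [0, 0, 0], "slide": [-47, -1, 0], "jaw": 50}, {"dr": [0, 0, 0], "slide": [-55, -1, 0], "jaw": 50}]}}

```text
clock: 7.25
position: [541.8, 67.4, 70.3]
ee_rot: [0.199, 0.98, -0.0, -0.0]
contact_force: [-0.7, -0.1, 1.3]
gripper_width: 49.8
grasp_force: 0.5
```

Run:
```python
from h import *; import cv2
goal([71,2,70])
cv2.imwrite("pics/w3.png",optics.get_image("wrist"))
```

```text
t 7.25 F [-0.7 -0.1  1.3] jaw 49.81001747462105 unitpos [ 9.2  1.6 70.3]
slide [-61.8   0.4   0.3] dr [-0.001 -0.001  0.001]
```

View pics/w3.png

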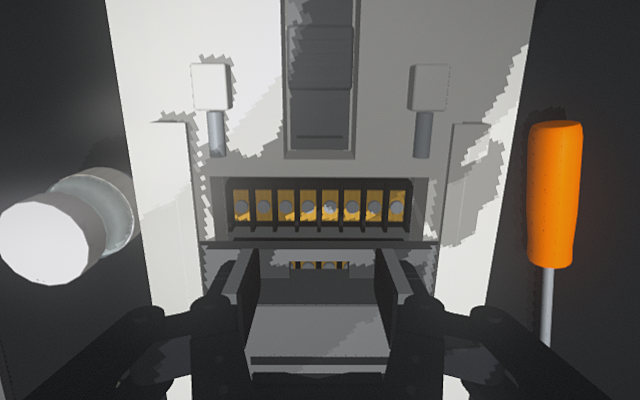

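The recess is opening: its terminals are at row 205, and the cover's near edge is straight at row 243. I'll keep pushing.

>>> {"name": "step_arm", "arguments": {"motion": [{"dr": [0, 0, 0], "slide": [-8, 0, 0], "jaw": 50}, {"dr": [0, 0, 0], "slide": [-17, 0, 0], "jaw": 50}, {"dr": [0, 0, 0], "slide": [-26, 0, 0], "jaw": 50}, {"dr": [0, 0, 0], "slide": [-35, 0, 0], "jaw": 50}, {"dr": [0, 0, 0], "slide": [-44, 0, 0], "jaw": 50}, {"dr": [0, 0, 0], "slide": [-53, 0, 0], "jaw": 50}, {"dr": [0, 0, 0], "slide": [-60, 0, 0], "jaw": 50}, {"dr": [0, 0, 0], "slide": [-64, 0, 0], "jaw": 50}]}}

```text
clock: 8.3
position: [600.5, 42.4, 70.3]
ee_rot: [0.199, 0.98, -0.0, -0.0]
contact_force: [-0.8, 0.3, -0.5]
gripper_width: 49.9
grasp_force: 0.4
```

>>> {"name": "step_arm", "arguments": {"motion": [{"dr": [0, 0, 0], "slide": [0, 0, 0], "jaw": 50}, {"dr": [0, 0, 0], "slide": [5, 0, 0], "jaw": 50}, {"dr": [0, 0, 0], "slide": [10, 0, 0], "jaw": 50}, {"dr": [0, 0, 0], "slide": [15, 0, -15], "jaw": 50}, {"dr": [0, 0, 0], "slide": [40, 0, -50], "jaw": 50}, {"dr": [0, 0, 0], "slide": [80, 0, -90], "jaw": 50}, {"dr": [0, 0, 0], "slide": [120, 0, -120], "jaw": 50}, {"dr": [0, 0, 0], "slide": [160, 0, -120], "jaw": 50}]}}

```text
clock: 9.3
position: [453.3, 106.4, 194.2]
ee_rot: [0.199, 0.98, 0.003, 0.003]
contact_force: [0.1, 0.3, 0.0]
gripper_width: 49.9
grasp_force: 0.0
```

Run:
```python
from h import *; import cv2
goal([-100,2,180])
a=optics.get_image("top")
i=optics.camera_info("top")
q=proj(U(P,[[45,55,65],[45,-55,65],[69,60,55],[69,-60,55]]),i);print(((q-[225,110])*3.6).round())
cv2.imwrite("pics/t4.png",cv2.resize(a[110:275,225:360],None,fx=3.6,fy=3.6,interpolation=2))
```

```text
t 9.3 F [0.1 0.3 0. ] jaw 49.88297487997414 unitpos [-87.6   2.9 194.2]
slide [12.5 -1.  14.1] dr [0.046 0.038 0.005]
[[168. 248.]
 [324. 309.]
 [176. 216.]
 [344. 281.]]
```

View pics/t4.png

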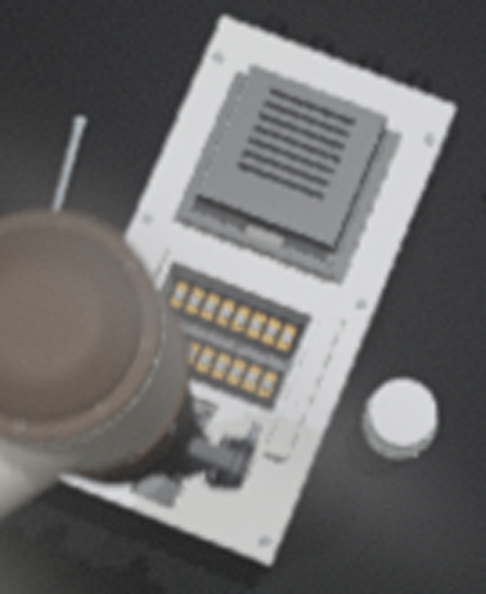

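The recess lies open. The cover's near corners, at (176,220) and (342,283), match x≈68 mm, past the rail ends. The cover lies flat and the arm is clear.

```bash
python3 -c "
from bench import arm; print(arm.job_done())"
```

```text
the job is handed in; nothing more can be done
None
```

The job is handed in at about 9.3 s of the 38 s: the tab was pressed, the cover was pushed about 123 mm and looks flat on the plain top clear of the rails, the recess is open, and the arm touches nothing; the judge's verdict was not shown.

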